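# Line up the check weights by size

## Task

Line the four check weights up on the black rests of the wooden board in order of size: the largest on the rest next to the upright post, then the next smaller one on each following rest, so that the smallest ends up farthest from the post. Each must stand upright in the middle of its own rest, let go and at rest; do not knock any weight over on the way.

Things in the scene. Friction and masses are not known exactly. Their poses are not given: they have to be found in the camera images.
- weight_86: the largest of four plain brass-coloured check weights of one pattern: an upright round body 49 mm in diameter, straight-sided up to about 54 mm, then a shoulder, a thinner neck and a head 26 mm wide; 86 mm tall in all, about 750 g, standing loose on the table. Origin at the centre of its underside, z up along its axis. It can be gripped from above across the straight part of the body.
- weight_71: the second largest of four plain brass-coloured check weights of one pattern: an upright round body 41 mm in diameter, straight-sided up to about 44 mm, then a shoulder, a thinner neck and a head 22 mm wide; 71 mm tall in all, about 500 g, standing loose on the table. Origin at the centre of its underside, z up along its axis. It can be gripped from above across the straight part of the body.
- weight_57: the second smallest of four plain brass-coloured check weights of one pattern: an upright round body 33 mm in diameter, straight-sided up to about 40 mm, then a shoulder, a thinner neck and a head 18 mm wide; 57 mm tall in all, about 300 g, standing loose on the table. Origin at the centre of its underside, z up along its axis. It can be gripped from above across the straight part of the body.
- weight_42: the smallest of four plain brass-coloured check weights of one pattern: an upright round body 24 mm in diameter, straight-sided up to about 26 mm, then a shoulder, a thinner neck and a head 13 mm wide; 42 mm tall in all, about 120 g, standing loose on the table. Origin at the centre of its underside, z up along its axis. It can be gripped from above across the straight part of the body.
- weight_board: the weight row: a flat pale wooden board 70 x 410 x 12 mm, fixed to the table, with four black round rests in a line along it. Origin at the centre of its underside; its y axis runs along the row, x across it, z up. The rests lie at y = +120, +40, -40 and -120 mm, the end fittings at y = +184 and -184 mm.
- rest_1: one of four identical black rubber rests, a flat disc 58 mm in diameter and 4 mm thick, fixed on the board at board y = +120 mm. Origin at the centre of its underside, on the board's top 12 mm above the table, so its top is 16 mm above the table. z up.
- rest_2: one of four identical black rubber rests, a flat disc 58 mm in diameter and 4 mm thick, fixed on the board at board y = +40 mm. Origin at the centre of its underside, on the board's top 12 mm above the table, so its top is 16 mm above the table. z up.
- rest_3: one of four identical black rubber rests, a flat disc 58 mm in diameter and 4 mm thick, fixed on the board at board y = -40 mm. Origin at the centre of its underside, on the board's top 12 mm above the table, so its top is 16 mm above the table. z up.
- rest_4: one of four identical black rubber rests, a flat disc 58 mm in diameter and 4 mm thick, fixed on the board at board y = -120 mm. Origin at the centre of its underside, on the board's top 12 mm above the table, so its top is 16 mm above the table. z up.
- end_post: a fixed upright steel post with a knob, 18 mm wide, 49 mm tall above the board, at one end of the board, 64 mm beyond the last rest; it may be at either end (a low flat stud 5 mm high and 22 mm wide is at the other end). Origin at the centre of its foot, on the board's top. It marks where the row begins.

How it is judged:
By the outcome, as a careful person would: the job done as asked, in the order asked, and still so for the second after the job is handed in, with the robot touching nothing.
It also fails if it takes over 112 s, if anything falls off the work surface, if the arm or the gripper's body presses on something with over 40 N, if the wrist force passes 120 N, or if a joint passes its speed limit or range.

## Robot

A 7-joint arm with a two-finger parallel gripper is mounted at the origin on a cart in front of the work surface, level with it; the furniture and walls round the work are solid. World frame = base frame: x ahead of the robot, y to its left, z up, the work surface at z = 0. Lengths are in m, angles in rad, forces in N, time in s.
With the tool pointing down it reaches from about 0.4 to 0.925 m from the base axis. Payload 4.1 kg.
Tool frame: the origin (TCP) lies at the very end of the fingers, on their centre line; the grasp point (between the pads) lies 19 mm behind it (ctrl.pinch_z is the distance from the TCP to the grasp point, in m); z points along the fingers, y is the line along which they close (so a half turn about z gives the same grasp; the last joint's range is limited). The gripper opens to 85 mm and grips with 20 to 120 N. Pads are 22 mm wide; open, the fingers measure 114 mm over their backs; the gripper's body (76 mm by 85 mm) begins 54 mm behind the grasp point. The pads swing forward as they close: fully open they stand 13 mm farther back than shut.
Start: joints at [1.168, 0.398, 0.045, 1.537, -0.019, 1.207, -0.051], TCP at [0.194, -0.62, 0.231] pointing down, gripper open.
Joint ranges: [-2.82, 2.82], [-0.49, 2.23], [-1.37, 1.46], [0, 2.46], [-1.36, 4.5], [0.23, 2], [-2.94, 2.94]. Speed limits (rad/s): [2.57, 2.57, 3.14, 3.14, 3.14, 3.14, 3.14].

## Interface

Orientations are given as a unit quaternion [x, y, z, w].
In Python, from station import ctrl gives the robot as it stands. The module is installed in compiled form; this text tells all that it offers.
- The arm moves only by the shell command python3 -m inch 'ROWS' [FORCE]. ROWS is JSON, a list that holds one entry, the list of rows, each a list of 7 numbers: the turn, a rotation vector about the tool's x, y, z as a fraction of full scale, then the shift along the tool's x, y, z as a fraction of full scale, then the finger opening in mm, from 0 to 85.4. A call has 1 to 8 rows; each row shifts and turns the commanded pose from where the row before left it, along the tool's axes as they then stand; what a row does not reach is not made up. Full scale, the value 1, is 150 mm for a shift and 120 degrees for a turn. A row lasts 1/10 s, in which the tool goes at most 50 mm and 8.59 degrees, less where a joint would pass 70% of its speed; a pose out of reach is approached as far as the arm can. A call with a number of a shift or a turn outside -1 to 1 is refused whole. A call with a gripper value outside its range is refused whole. The fingers move at their own pace and stop on an object; FORCE is the grip in N (left out, the last holds). Time passes only in rows, so rows that do not move let the fingers close. It gives the time, the measured TCP pose, the force, the opening and the grip force at its end, in the units of the state.
- ctrl.get_obs(): the state, without advancing time (a new reading comes with each control period).
- ctrl.grab_frame(name): name is "scene" or "side" or "wrist"; returns a dict with "pixels" (480x640x3 uint8, red, green, blue), "z_map" (480x640 float32, m along the optical axis (not along the pixel's ray), 0 where there is no reading), "intrinsics" (3x3 intrinsics, pixels), "T" (4x4, takes a point from camera to world coordinates); the wrist camera has in their place "tool_from_camera" (4x4, takes a point from camera to tool coordinates, whose origin is the TCP and whose axes are the flange's). Camera axes: x right, y up, looking along -z (the intrinsics and any distortion apply to the point x, -y, -z); pixel columns grow to the right and rows downward; lengths in m; the calibration is good to about 2 mm. The wrist camera is an equidistant fisheye: a pixel r from the principal point sees the ray r / f radians off the axis. A picture is of the moment at which its call begins: read the wrist's pose just before it.
- ctrl.close_job(): hands the job in; it is judged then, once.
The state is a dict: "clock": time; "q": joint angles; "joint_vel": joint speeds; "effort": joint torques, N m; "position": TCP position; "orientation": TCP orientation; "wrist_force": force on the tool from outside, world axes, zero at the start; "moment": the same for the moment, N m; "finger_gap": finger opening in m; "grasp_force": force on a finger pad.
Only numpy, scipy, OpenCV 4.12 (cv2) and the standard library are available. Lean on these libraries where they do the work, as an engineer would, in place of code of your own. Each camera call takes 0.05 s, during which the arm holds its last target. There are 200 camera calls.

## Working session

There is one attempt and no reset: what is moved stays moved. The work goes in short steps, Python scripts to look and compute and a shell command to move; the robot and the scene stay as the last step left them, time stands still between calls to the robot, and variables do not carry over. Pictures are saved under pics/ and viewed, at most 14 in all, crops included, and the job is handed in when it is done.

```bash
mkdir -p pics
python3 - <<'E'
from station import ctrl
import cv2, numpy as np
print(ctrl.get_obs(), ctrl.pinch_z)
for n in ("scene","side"):
    f=ctrl.grab_frame(n); cv2.imwrite(f"pics/{n}0.png",f["pixels"][:,:,::-1]); np.savez(f"{n}0.npz",**f)
    print(n,f["intrinsics"],f["T"],f.keys())
E
```

```text
{'clock': 0.0, 'q': array([ 1.1679664 ,  0.39920575,  0.04502349,  1.53786724, -0.01870252,
        1.20690019, -0.05070741]), 'joint_vel': array([ 1.60069169e-03,  4.67815056e-04,  1.26865953e-03, -2.09403964e-05,
        1.04606485e-03, -5.10486488e-04, -1.58199343e-03]), 'effort': array([-2.39895771e-04, -4.75122392e+01,  1.36446308e+00, -2.54223526e+01,
        1.15898470e-02,  9.32581461e-03,  6.79621436e-06]), 'position': array([ 0.1943044 , -0.61961937,  0.23026004]), 'orientation': array([ 9.88474028e-01,  1.51387371e-01, -2.12041926e-04, -9.56350617e-04]), 'wrist_force': array([-0.03288787, -0.28096808,  0.09440689]), 'moment': array([-0.01111583,  0.01633791,  0.00385435]), 'grasp_force': 0.0, 'finger_gap': 0.08538508041121637} 0.0187
scene [[496.65900647   0.         322.00046615]
 [  0.         496.65900647 242.97498775]
 [  0.           0.           1.        ]] [[-0.76379471  0.28512105 -0.57907136 -0.05466544]
 [-0.64545369 -0.33366514  0.68706412  0.64848605]
 [ 0.00268051  0.89853968  0.4388841   0.4884202 ]
 [ 0.          0.          0.          1.        ]] dict_keys(['pixels', 'z_map', 'intrinsics', 'T'])
side [[531.06133137   0.         329.30983652]
 [  0.         531.06133137 237.6038689 ]
 [  0.           0.           1.        ]] [[-0.9641037   0.13920513 -0.22611055  0.24005104]
 [-0.26534547 -0.47370389  0.83975973  1.03263419]
 [ 0.00978941  0.86961288  0.49363713  0.68635522]
 [ 0.          0.          0.          1.        ]] dict_keys(['pixels', 'z_map', 'intrinsics', 'T'])
```

View pics/scene0.png

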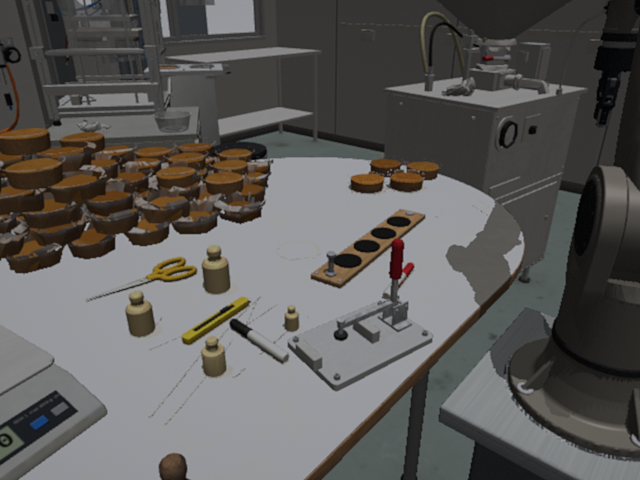

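View pics/side0.png

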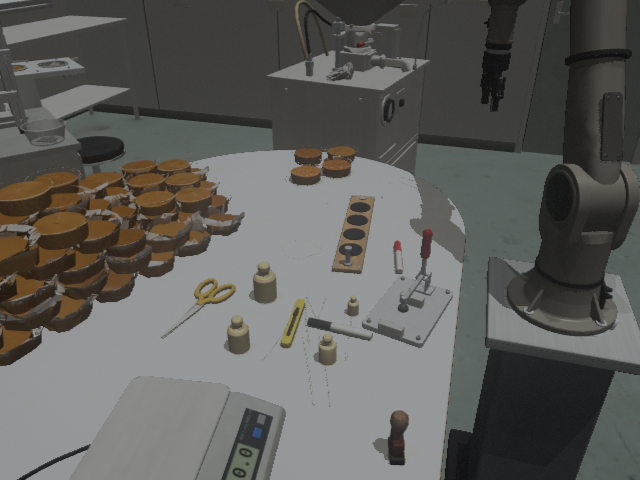

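The scene view has the weights at about (215,272), (140,315), (213,357) and (291,318). The rests are at (347,261) to (399,221), with the post at the near end (331,264). The side view agrees: weights (264,283), (238,336), (328,350), (353,306), and the post at (348,255). A toggle-clamp stands near the small weight.

```bash
cat > h.py <<'E'
import numpy as np, cv2
from scipy.optimize import least_squares
def world(f,u,v,z):
    K=f["intrinsics"]; c=np.stack([(u-K[0,2])/K[0,0]*z,-(v-K[1,2])/K[1,1]*z,-z],-1)
    return c@f["T"][:3,:3].T+f["T"][:3,3]
def plane(f,u,v,h):
    d=world(f,u,v,1.0)-f["T"][:3,3]; o=f["T"][:3,3]
    return o+d*(h-o[2])/d[2]
E
python3 - <<'E'
from h import *
W={"scene":[(215,272),(140,315),(213,357),(291,318)],"side":[(264,283),(238,336),(328,350),(353,306)]}
R={"scene":[(347,261),(367,246),(384,233),(399,221)],"side":[(351,250),(355,235),(357,220),(360,207)]}
for n in W:
    f=dict(np.load(n+"0.npz")); im=f["pixels"]; hsv=cv2.cvtColor(im,cv2.COLOR_RGB2HSV)
    print(n)
    m=cv2.inRange(hsv,(12,55,40),(35,200,255))
    k,lab,st,_=cv2.connectedComponentsWithStats(m)
    for u,v in W[n]:
        l=lab[v,u]; vs,us=np.nonzero(lab==l); z=f["z_map"][vs,us]; P=world(f,us,vs,z)
        x,y,w,h,a=st[l]
        ok=(z>0); P=P[ok]
        b=P[(P[:,2]>.006)&(P[:,2]<.024)]
        # silhouette width of the body at mid-height -> axis ray; fit circle to depth
        cam=f["T"][:2,3]
        g=lambda p:np.hypot(b[:,0]-p[0],b[:,1]-p[1])-p[2]
        m0=b[:,:2].mean(0); d=(m0-cam)/np.linalg.norm(m0-cam)
        s=least_squares(g,[*(m0+d*.015),.02],loss="soft_l1",f_scale=.002).x
        hd=P[P[:,2]>P[:,2].max()-.012]
        print(hsv[v,u],st[l],"top",np.percentile(P[:,2],99).round(4),"circ",s.round(4),"bodymean",m0.round(4),"headmean",hd.mean(0).round(4))
    mb=cv2.inRange(hsv,(0,0,0),(179,255,55)); k,lab,st,cen=cv2.connectedComponentsWithStats(mb)
    for u,v in R[n]:
        l=lab[v,u]; c,_=cv2.findContours((lab==l).astype(np.uint8),cv2.RETR_EXTERNAL,cv2.CHAIN_APPROX_NONE)
        e=cv2.fitEllipse(c[0]); 
        cp=plane(f,c[0][:,0,0].astype(float),c[0][:,0,1].astype(float),.016)[:,:2]
        g=lambda p:np.hypot(cp[:,0]-p[0],cp[:,1]-p[1])-.029
        s=least_squares(g,cp.mean(0),loss="soft_l1",f_scale=.001).x
        print("rest",st[l],"ell",plane(f,e[0][0],e[0][1],.016).round(4),"circ",s.round(4))
E
```

```text
scene
[20 96 72] [202 246  28  48 991] top 0.0854 circ [0.6186 0.1564 0.0235] bodymean [0.6042 0.1688] headmean [0.6132 0.1611 0.0811]
[20 97 71] [126 291  29  46 928] top 0.0704 circ [0.6073 0.3229 0.0198] bodymean [0.5933 0.3307] headmean [0.6023 0.3261 0.0667]
[ 21  90 108] [202 336  24  41 736] top 0.0559 circ [0.4368 0.3089 0.0161] bodymean [0.4265 0.3171] headmean [0.4335 0.3118 0.053 ]
[ 21  91 118] [285 306  13  25 265] top 0.0417 circ [0.4232 0.1584 0.0117] bodymean [0.417  0.1661] headmean [0.4208 0.1617 0.0374]Traceback (most recent call last):
  File "<stdin>", line 25, in <module>
  File "h.py", line 7, in plane
    d=world(f,u,v,1.0)-f["T"][:3,3]; o=f["T"][:3,3]
      ~~~~~^^^^^^^^^^^
  File "h.py", line 4, in world
    K=f["intrinsics"]; c=np.stack([(u-K[0,2])/K[0,0]*z,-(v-K[1,2])/K[1,1]*z,-z],-1)
                         ~~~~~~~~^^^^^^^^^^^^^^^^^^^^^^^^^^^^^^^^^^^^^^^^^^^^^^^^^^
    raise ValueError('all input arrays must have the same shape')
ValueError: all input arrays must have the same shape
```

```bash
sed -i 's/K=f\["intrinsics"\];/K=f["intrinsics"]; u,v,z=np.broadcast_arrays(np.asarray(u,float),v,z);/' h.py
python3 - <<'E'
from h import *
W={"scene":[(215,272),(140,315),(213,357),(291,318)],"side":[(264,283),(238,336),(328,350),(353,306)]}
R={"scene":[(347,261),(367,246),(384,233),(399,221)],"side":[(351,250),(355,235),(357,220),(360,207)]}
rad=[.0245,.0205,.0165,.012]
for n in W:
    f=dict(np.load(n+"0.npz")); im=f["pixels"]; hsv=cv2.cvtColor(im,cv2.COLOR_RGB2HSV)
    print(n); vv,uu=np.mgrid[:480,:640]; P=world(f,uu,vv,f["z_map"])
    m=cv2.inRange(hsv,(12,55,40),(35,200,255)); k,lab,st,_=cv2.connectedComponentsWithStats(m)
    for (u,v),r in zip(W[n],rad):
        b=P[(lab==lab[v,u])&(P[...,2]>.006)&(P[...,2]<.024)][:,:2]
        m0=b.mean(0); d=m0-f["T"][:2,3]; d/=np.linalg.norm(d)
        s=least_squares(lambda p:np.hypot(*(b-p).T)-r,m0+d*.015,loss="soft_l1",f_scale=.002).x
        print("W",P[lab==lab[v,u]][:,2].max().round(4),s.round(4))
    mb=cv2.inRange(hsv,(0,0,0),(179,255,40)); k,lab,st,cen=cv2.connectedComponentsWithStats(mb)
    for u,v in R[n]:
        c=max(cv2.findContours((lab==lab[v,u]).astype(np.uint8),cv2.RETR_EXTERNAL,cv2.CHAIN_APPROX_NONE)[0],key=len)[:,0]
        cp=plane(f,c[:,0],c[:,1],.016)[:,:2]
        s=least_squares(lambda p:np.hypot(*(cp-p).T)-.0285,cp.mean(0),loss="soft_l1",f_scale=.001)
        print("R",st[lab[v,u]],hsv[v,u],s.x.round(4),np.abs(s.fun).mean().round(4))
    # tall obstacles, 30 mm cells, max height over 25 mm
    q=P[(P[...,2]>.02)&(P[...,0]>.25)&(P[...,0]<.95)&(abs(P[...,1])<.5)&(P[...,2]<.4)&(f["z_map"]>0)]
    H={}
    for x,y,z in q: key=(int(x//.04)*4,int(y//.04)*4); H[key]=max(H.get(key,0),round(z*1000))
    print(sorted((k,v) for k,v in H.items()))
E
```

```text
scene
W 0.4884 [0.6195 0.1556]
W 0.4884 [0.6081 0.3224]
W 0.4884 [0.4371 0.3087]
W 0.4884 [0.4234 0.158 ]
R [329 254  32  14 315] [ 0 24 21] [-0.5081  0.196 ] 0.0037
R [354 240  25  12 235] [150  13  20] [-0.5318  0.1536] 0.0028
R [371 228  25  11 203] [120  13  19] [-0.5036  0.1947] 0.0025
R [387 217  23   9 169] [120  13  20] [-0.5025  0.1944] 0.0022
[((24, 0), 54), ((24, 4), 54), ((24, 44), 84), ((24, 48), 84), ((28, 0), 52), ((28, 4), 166), ((28, 8), 58), ((28, 12), 62), ((28, 16), 62), ((28, 20), 36), ((28, 44), 84), ((28, 48), 85), ((32, 8), 33), ((32, 12), 62), ((32, 16), 63), ((32, 20), 36), ((40, 12), 42), ((40, 16), 43), ((40, 28), 57), ((40, 32), 38), ((44, -4), 61), ((44, 0), 58), ((44, 28), 56), ((44, 32), 38), ((44, 44), 29), ((44, 48), 32), ((48, -4), 57), ((48, 44), 41), ((48, 48), 43), ((52, 44), 62), ((52, 48), 63), ((56, 12), 60), ((56, 16), 58), ((56, 28), 68), ((56, 32), 71), ((56, 44), 62), ((56, 48), 63), ((60, 12), 86), ((60, 16), 86), ((60, 28), 71), ((60, 32), 72), ((60, 44), 61), ((60, 48), 62), ((64, -52), 38), ((64, -48), 39), ((64, 48), 63), ((68, -52), 
[... 504 characters left out ...]
20), 81), ((88, -16), 82), ((88, -12), 82), ((88, -8), 82), ((88, -4), 124), ((88, 0), 93), ((88, 4), 77), ((88, 8), 94), ((88, 12), 123), ((88, 16), 164), ((88, 20), 164), ((88, 24), 164), ((88, 28), 206), ((92, -32), 47), ((92, -28), 47), ((92, -24), 52), ((92, -20), 81), ((92, -16), 81), ((92, -12), 82), ((92, -8), 124), ((92, -4), 123), ((92, 0), 124), ((92, 4), 94), ((92, 8), 94), ((92, 12), 123), ((92, 16), 167), ((92, 20), 157), ((92, 24), 206), ((92, 28), 207), ((92, 32), 207), ((92, 36), 171)]
side
W 0.6864 [0.311  0.0979]<stdin>:11: RuntimeWarning: Mean of empty slice.
  ret = um.true_divide(
Traceback (most recent call last):
ValueError: Initial guess is outside of provided bounds
```

```bash
sed -i 's/\/d\[2\]/\/d[...,2:]/' h.py
python3 - <<'E'
from h import *
W={"scene":[(215,272),(140,315),(213,357),(291,318)],"side":[(264,283),(238,340),(328,353),(353,309)]}
R={"scene":[(347,261),(367,246),(384,233),(399,221)],"side":[(345,247),(355,235),(357,220),(360,207)]}
rad=[.0245,.0205,.0165,.012]
for n in W:
    f=dict(np.load(n+"0.npz")); im=f["pixels"]; hsv=cv2.cvtColor(im,cv2.COLOR_RGB2HSV)
    print(n); vv,uu=np.mgrid[:480,:640]; P=world(f,uu,vv,f["z_map"])
    m=cv2.inRange(hsv,(10,35,30),(40,220,255)); k,lab,st,_=cv2.connectedComponentsWithStats(m)
    for (u,v),r in zip(W[n],rad):
        s0=P[v,u,:2]; near=(np.hypot(*(P[...,:2]-s0).transpose(2,0,1))<.05)&(m>0)
        b=P[near&(P[...,2]>.006)&(P[...,2]<.024)][:,:2]
        m0=b.mean(0); d=m0-f["T"][:2,3]; d/=np.linalg.norm(d)
        s=least_squares(lambda p:np.hypot(*(b-p).T)-r,m0+d*.015,loss="soft_l1",f_scale=.002).x
        print("W",hsv[v,u],len(b),P[near][:,2].max().round(4),s.round(4))
    mb=cv2.inRange(hsv,(0,0,0),(179,255,40)); k,lab,st,cen=cv2.connectedComponentsWithStats(mb)
    for u,v in R[n]:
        c=max(cv2.findContours((lab==lab[v,u]).astype(np.uint8),cv2.RETR_EXTERNAL,cv2.CHAIN_APPROX_NONE)[0],key=len)[:,0]
        cp=plane(f,c[:,0],c[:,1],.016)[:,:2]
        s=least_squares(lambda p:np.hypot(*(cp-p).T)-.0285,cp.mean(0),loss="soft_l1",f_scale=.001)
        print("R",st[lab[v,u]],hsv[v,u],s.x.round(4),np.abs(s.fun).mean().round(4))
E
```

```text
scene
W [20 96 72] 208 0.0863 [0.6195 0.1556]
W [20 97 71] 234 0.0722 [0.6081 0.3224]
W [ 21  90 108] 217 0.057 [0.4371 0.3087]
W [ 21  91 118] 123 0.0426 [0.4234 0.1581]
R [329 254  32  14 315] [ 0 24 21] [ 0.4802 -0.0623] 0.0023
R [354 240  25  12 235] [150  13  20] [ 0.4879 -0.1427] 0.0024
R [371 228  25  11 203] [120  13  19] [ 0.4968 -0.2212] 0.0022
R [387 217  23   9 169] [120  13  20] [ 0.5081 -0.3   ] 0.0031
side
W [ 21  54 100] 144 0.088 [0.6191 0.1562]
W [23 49 83] 145 0.0737 [0.6075 0.3225]
W [21 54 99] 124 0.0588 [0.4366 0.3092]
W [23 50 81] 69 0.0436 [0.4238 0.1587]
R [     0      0    640    480 276717] [120   4 131] [ 0.347  -0.3924] 2.3482
R [     0      0    640    480 276717] [ 0  0 56] [ 0.347  -0.3924] 2.3482
R [     0      0    640    480 276717] [120   5  55] [ 0.347  -0.3924] 2.3482
R [     0      0    640    480 276717] [ 0  5 54] [ 0.347  -0.3924] 2.3482
```

```bash
python3 - <<'E'
from h import *
out=[]
for n,box,th in (("scene",(310,205,430,290),45),("side",(330,190,380,275),90)):
    f=dict(np.load(n+"0.npz")); im=f["pixels"]; hsv=cv2.cvtColor(im,cv2.COLOR_RGB2HSV)
    x0,y0,x1,y1=box; m=np.zeros((480,640),np.uint8); m[y0:y1,x0:x1]=cv2.inRange(hsv,(0,0,0),(179,60,th))[y0:y1,x0:x1]
    k,lab,st,cen=cv2.connectedComponentsWithStats(m)
    for l in range(1,k):
        if st[l,4]<80: continue
        c=max(cv2.findContours((lab==l).astype(np.uint8),cv2.RETR_EXTERNAL,cv2.CHAIN_APPROX_NONE)[0],key=len)[:,0]
        hl=cv2.convexHull(c)[:,0]; cp=plane(f,hl[:,0],hl[:,1],.016)[:,:2]
        s=least_squares(lambda p:np.hypot(*(cp-p[:2]).T)-p[2],[*cp.mean(0),.028],loss="soft_l1",f_scale=.001)
        print(n,st[l],s.x.round(4),np.abs(s.fun).mean().round(4))
E
python3 -m inch '[[[0,0,-0.0672,0,0,-0.1,85],[0,0,-0.0672,0,0,-0.1,85],[0,0,-0.0672,0,0,0,85],[0,0,-0.0672,0,0,0,85],[0,0,-0.0672,0,0,0,85],[0,0,-0.0672,0,0,0,85],[0,0,-0.0672,0,0,0,85],[0,0,-0.0672,0,0,0,85]]]' 60
python3 -c "
from station import ctrl
print(ctrl.get_obs()['q'])"
```

```text
scene [388 217  22   9 139] [ 0.5076 -0.3009  0.0249] 0.0004
scene [372 228  23  10 160] [ 0.4978 -0.2219  0.0254] 0.0003
scene [355 241  24  11 193] [ 0.4886 -0.1429  0.0255] 0.0005
scene [328 254  33  13 292] [ 0.4848 -0.0573  0.0334] 0.0025
side [350 202  20  10 154] [ 0.511  -0.304   0.0292] 0.0009
side [347 215  21  11 179] [ 0.5015 -0.2246  0.0294] 0.0009
side [343 228  22  12 211] [ 0.4919 -0.1461  0.0296] 0.0009
side [339 243  24  23 276] [ 0.4807 -0.0433  0.0459] 0.0058
side [332 268  29   6  82] [ 0.4726 -0.0064  0.0473] 0.0041
clock: 0.9
position: [0.1943, -0.6199, 0.2607]
orientation: [0.753, 0.658, 0.0, -0.001]
wrist_force: [-0.6, -1.2, -0.5]
finger_gap: 0.085
grasp_force: 0.0
[ 1.31293537  0.38256479 -0.15251434  1.49347752  0.05934981  1.27123697
  1.01848829]
```

```bash
python3 -m inch '[[[0,0,-0.064,0,0,-0.2,85],[0,0,0,0.267,0.1855,0,85],[0,0,0,0.267,0.1855,0,85],[0,0,0,0.267,0.1855,0,85],[0,0,0,0.267,0.1855,0,85],[0,0,0,0.267,0.1855,0,85],[0,0,0,0.267,0.1855,0,85],[0,0,0,0.267,0.1855,0,85]]]' && python3 -m inch '[[[0,0,0,0.267,0.1855,0,85],[0,0,0,0.267,0.1855,0,85],[0,0,0,0.267,0.1855,0,85],[0,0,0,0.267,0.1855,0,85],[0,0,0,0,0,0,85],[0,0,0,0,0,0,85]]]'
python3 - <<'E'
from station import ctrl
import numpy as np,cv2
o=ctrl.get_obs(); f=ctrl.grab_frame("wrist"); print(o["q"],o["position"],o["orientation"],f["intrinsics"],f["tool_from_camera"])
np.savez("wrist1.npz",pos=o["position"],ori=o["orientation"],**f); cv2.imwrite("pics/wrist1.png",f["pixels"][:,:,::-1])
E
```

```text
clock: 1.7
position: [0.3917, -0.3393, 0.291]
orientation: [0.71, 0.705, -0.0, -0.0]
wrist_force: [0.8, -0.4, 0.3]
finger_gap: 0.0851
grasp_force: 0.0
clock: 2.3
position: [0.5038, -0.1806, 0.2909]
orientation: [0.708, 0.706, -0.0, -0.0]
wrist_force: [-0.8, -0.7, 0.4]
finger_gap: 0.0852
grasp_force: 0.0
[ 0.72114525  0.17759685 -0.52316302  1.71498014  0.09257697  1.27452725
  0.17409189] [ 0.50379637 -0.18058369  0.29087868] [ 7.08357395e-01  7.05853786e-01 -3.26345992e-04 -3.57253385e-04] [[371.64829954   0.         321.59228002]
 [  0.         371.64829954 234.75804613]
 [  0.           0.           1.        ]] [[-1.51539665e-03  9.65545336e-01  2.60230488e-01  6.57363217e-02]
 [ 9.99998474e-01  1.68951934e-03 -4.45425082e-04 -1.60716041e-03]
 [-8.69742554e-04  2.60229416e-01 -9.65546423e-01 -1.42831773e-01]
 [ 0.00000000e+00  0.00000000e+00  0.00000000e+00  1.00000000e+00]]
```

View pics/wrist1.png

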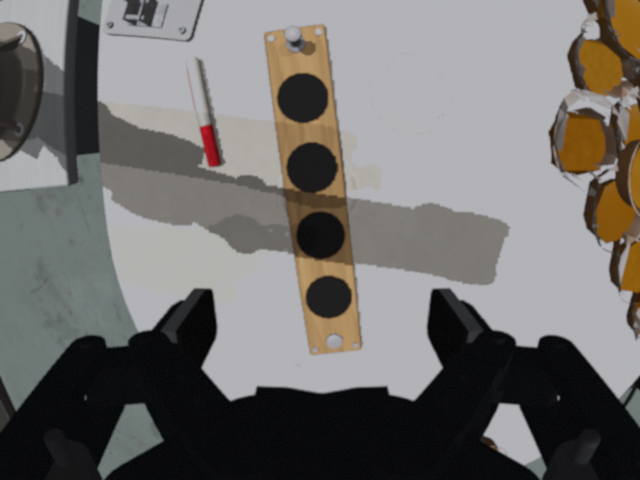

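The wrist view shows the rests at about (302,97), (311,167), (320,235) and (328,297). The post is at (293,38), next to the first rest, and the stud is at (334,342).

```bash
cat >> h.py <<'E'
from scipy.spatial.transform import Rotation
def wplane(f,u,v,h):
    K=f["intrinsics"]; a=(np.asarray(u,float)-K[0,2])/K[0,0]; b=(np.asarray(v,float)-K[1,2])/K[1,1]
    t=np.hypot(a,b); s=np.sinc(t/np.pi)
    c=np.stack([a*s,-b*s,-np.cos(t)],-1)
    R=Rotation.from_quat(f["ori"]).as_matrix(); M=f["tool_from_camera"]
    o=R@M[:3,3]+f["pos"]; d=c@(R@M[:3,:3]).T
    return o+d*(h-o[2])/d[...,2:]
E
python3 - <<'E'
from h import *
f=dict(np.load("wrist1.npz")); m=cv2.inRange(f["pixels"],(0,0,0),(45,45,45)); k,lab,st,_=cv2.connectedComponentsWithStats(m)
r=[]
for u,v in ((302,97),(311,167),(320,235),(328,297)):
    c=max(cv2.findContours((lab==lab[v,u]).astype(np.uint8),cv2.RETR_EXTERNAL,cv2.CHAIN_APPROX_NONE)[0],key=len)[:,0]
    cp=wplane(f,c[:,0],c[:,1],.016)[:,:2]
    s=least_squares(lambda p:np.hypot(*(cp-p[:2]).T)-p[2],[*cp.mean(0),.028],loss="soft_l1",f_scale=.001)
    print(st[lab[v,u]],s.x.round(4)); r.append(s.x[:2])
r=np.array(r); print(np.linalg.norm(np.diff(r,axis=0),axis=1))
E
```

```text
[ 279   74   48   48 1788] [ 0.4815 -0.07    0.0263]
[ 288  144   49   49 1819] [ 0.4909 -0.1491  0.0266]
[ 297  212   47   47 1722] [ 0.5001 -0.2279  0.0272]
[ 307  277   43   40 1346] [ 0.5098 -0.3068  0.0262]
[0.07966161 0.07926744 0.07952807]
```

```bash
python3 -m inch '[[[0,0,0,0.2804,0.0963,0,85],[0,0,0,0.2804,0.0963,0,85],[0,0,0,0.2804,0.0963,0,85],[0,0,0,0.2804,0.0963,0,85],[0,0,0,0.2804,0.0963,0,85],[0,0,0,0.2804,0.0963,0,85],[0,0,0,0.2804,0.0963,0,85],[0,0,0,0.2804,0.0963,0,85]]]' && python3 -m inch '[[[0,0,0,0,0,0.3,85],[0,0,0,0,0,0.3,85],[0,0,0,0,0,0.1,85],[0,0,0,0,0,0,85]]]'
python3 - <<'E'
from station import ctrl
import numpy as np,cv2
o=ctrl.get_obs(); f=ctrl.grab_frame("wrist"); print(o["q"],o["position"],o["orientation"])
np.savez("wrist2.npz",pos=o["position"],ori=o["orientation"],**f); cv2.imwrite("pics/wrist2.png",f["pixels"][:,:,::-1])
E
```

```text
clock: 3.15
position: [0.6224, 0.1521, 0.2908]
orientation: [0.711, 0.703, -0.001, 0.001]
wrist_force: [1.5, 0.2, -0.3]
finger_gap: 0.0849
grasp_force: 0.0
clock: 3.55
position: [0.6203, 0.1506, 0.1835]
orientation: [0.711, 0.704, -0.003, -0.001]
wrist_force: [0.0, -0.0, 0.4]
finger_gap: 0.085
grasp_force: 0.0
[ 0.1696095   0.4846219  -0.65592043  1.60186753  0.31406853  1.16914549
 -0.56631409] [0.62031962 0.15064799 0.18351263] [ 0.71062017  0.70356927 -0.00289356 -0.00094172]
```

View pics/wrist2.png

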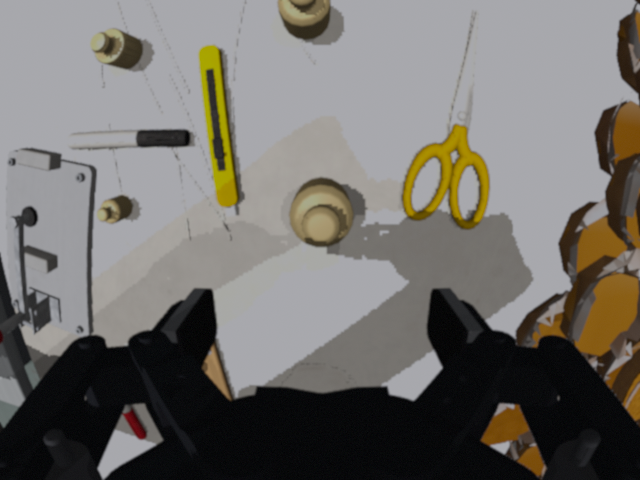

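The wrist view shows weight_86 with its head at (319,223), weight_71 at the top (304,8), weight_57 at (99,42) and weight_42 at (107,212).

Run:
```python
from h import *
f=dict(np.load("wrist2.npz")); hsv=cv2.cvtColor(f["pixels"],cv2.COLOR_RGB2HSV)
for u,v,h in ((320,224,.086),(99,42,.057),(107,213,.042)): print(wplane(f,u,v,h).round(4),hsv[v,u])
from station import ctrl
o=ctrl.get_obs();print(o["position"])
```

```text
[0.6173 0.1588 0.086 ] [ 22  82 168]
[0.4383 0.3083 0.057 ] [ 30  20 168]
[0.4289 0.1612 0.042 ] [ 20 104  91]
[0.62182946 0.15190294 0.18620763]
```

```bash
python3 -m inch '[[[0,0,0,0.025,-0.015,0.3,85],[0,0,0,0,0,0.3,85],[0,0,0,0,0,0.3,85],[0,0,0,0,0,0.2,85],[0,0,0,0,0,0,85],[0,0,0,0,0,0,85]]]'
python3 -c "
from station import ctrl
import numpy as np
print(np.mean([(ctrl.grab_frame('wrist'),ctrl.get_obs()['position'])[1] for _ in range(4)],0),ctrl.get_obs()['orientation'])"
```

```text
clock: 4.2
position: [0.6216, 0.1578, 0.0238]
orientation: [0.71, 0.704, 0.002, 0.001]
wrist_force: [-0.4, 0.6, 0.6]
finger_gap: 0.0849
grasp_force: 0.0
[0.62194713 0.15825862 0.0246579 ] [0.7097462  0.70445283 0.00216258 0.0013646 ]
```

```bash
python3 -m inch '[[[0,0,0,-0.005,-0.02,0.05,85],[0,0,0,0,0,0,60],[0,0,0,0,0,0,50],[0,0,0,0,0,0,44],[0,0,0,0,0,0,40],[0,0,0,0,0,0,40],[0,0,0,0,0,0,40],[0,0,0,0,0,0,40]]]' 60
```

```text
clock: 5.2
position: [0.6184, 0.157, 0.0148]
orientation: [0.71, 0.705, 0.002, 0.001]
wrist_force: [5.4, -0.8, 4.0]
finger_gap: 0.0473
grasp_force: 63.3
```

```bash
python3 -m inch '[[[0,0,0,0,0,-0.03,40],[0,0,0,0,0,-0.1,40],[0,0,0,0,0,-0.2,40],[0,0,0,0,0,-0.2,40],[0,0,0,0,0,-0.2,40],[0,0,0,0,0,-0.15,40],[0,0,0,0,0,-0.1,40],[0,0,0,0,0,0,40]]]' && python3 -m inch '[[[0,0,0,-0.1,-0.06,0,40],[0,0,0,-0.2,-0.12,0,40],[0,0,0,-0.25,-0.15,0,40],[0,0,0,-0.25,-0.15,0,40],[0,0,0,-0.25,-0.15,0,40],[0,0,0,-0.2,-0.12,0,40],[0,0,0,-0.16,-0.1,0,40],[0,0,0,-0.1,-0.06,0,40]]]' && python3 -m inch '[[[0,0,0,0,0,0,40],[0,0,0,0,0,0,40],[0,0,0,0,0,0,40]]]'
python3 - <<'E'
from station import ctrl
import numpy as np,cv2
o=ctrl.get_obs(); f=ctrl.grab_frame("wrist"); print(o["q"],o["position"],o["orientation"])
np.savez("wrist3.npz",pos=o["position"],ori=o["orientation"],**f); cv2.imwrite("pics/wrist3.png",f["pixels"][:,:,::-1])
E
```

```text
clock: 6.0
position: [0.6164, 0.1575, 0.1625]
orientation: [0.709, 0.705, 0.001, 0.0]
wrist_force: [1.2, 0.2, -6.0]
finger_gap: 0.0472
grasp_force: 63.7
clock: 6.8
position: [0.4744, -0.0712, 0.1588]
orientation: [0.711, 0.704, -0.002, -0.002]
wrist_force: [0.5, 0.0, -5.9]
finger_gap: 0.0473
grasp_force: 63.7
clock: 7.1
position: [0.4781, -0.0674, 0.1603]
orientation: [0.709, 0.705, 0.0, -0.001]
wrist_force: [0.1, -0.3, -5.9]
finger_gap: 0.0476
grasp_force: 63.6
[ 0.62548884  0.2151351  -0.64547616  1.99332324  0.15377414  0.98176472
 -0.0999915 ] [ 0.47809175 -0.06738436  0.16025036] [ 7.08933092e-01  7.05275420e-01  8.81182561e-05 -6.66775893e-04]
```

View pics/wrist3.png

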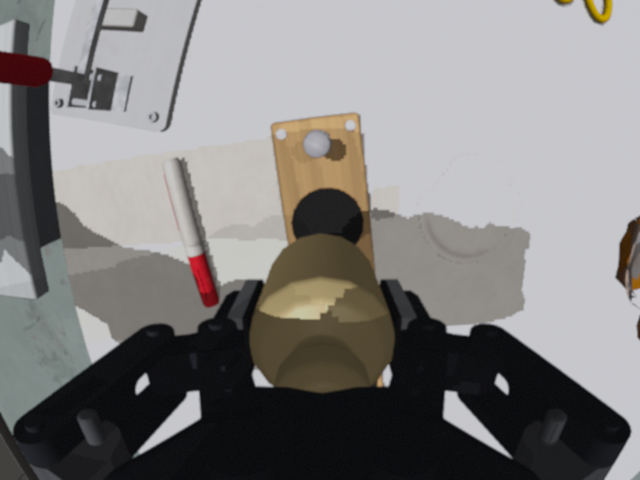

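The weight is held upright between the pads. Rest 1 is partly visible at (327,215), with the post at (317,143).

```bash
python3 - <<'E'
from h import *
f=dict(np.load("wrist3.npz")); m=cv2.inRange(f["pixels"],(0,0,0),(45,45,45)); k,lab,st,_=cv2.connectedComponentsWithStats(m)
c=max(cv2.findContours((lab==lab[210,327]).astype(np.uint8),cv2.RETR_EXTERNAL,cv2.CHAIN_APPROX_NONE)[0],key=len)[:,0]
c=c[c[:,1]<232]; cp=wplane(f,c[:,0],c[:,1],.016)[:,:2]
for r in (.0275,.029):
    s=least_squares(lambda p:np.hypot(*(cp-p[:2]).T)-r,cp.mean(0)-[0,.02],loss="soft_l1",f_scale=.001); print(s.x,np.abs(s.fun).mean())
print(wplane(f,317,143,.061))
E
python3 -m inch '[[[0,0,0,-0.014,0.02,0.15,40],[0,0,0,0,0,0.25,40],[0,0,0,0,0,0.2,40],[0,0,0,0,0,0.15,40],[0,0,0,0,0,0,40],[0,0,0,0,0,0,40]]]'
python3 -c "
from station import ctrl
import numpy as np
print(np.mean([(ctrl.grab_frame('side'),ctrl.get_obs()['position'])[1] for _ in range(4)],0),ctrl.get_obs()['orientation'])"
```

```text
[ 0.48122218 -0.07006639] 0.00021672897617527388
[ 0.48113811 -0.07191448] 0.0007619737726483168
[ 0.47396603 -0.00547832  0.061     ]
clock: 7.75
position: [0.4818, -0.0699, 0.0485]
orientation: [0.709, 0.705, 0.0, -0.0]
wrist_force: [0.5, -0.4, -6.8]
finger_gap: 0.0469
grasp_force: 64.6
[ 0.48281037 -0.07053537  0.04967724] [0.70954121 0.7046621  0.00084866 0.00136749]
```

```bash
python3 -m inch '[[[0,0,0,0.004,-0.006,0.05,40],[0,0,0,0,0,0.045,40],[0,0,0,0,0,0,40],[0,0,0,0,0,0,40]]]'; python3 -m inch '[[[0,0,0,0,0,0.013,40],[0,0,0,0,0,0.007,40],[0,0,0,0,0,0,40]]]'
```

```text
clock: 8.35
position: [0.4799, -0.0702, 0.0337]
orientation: [0.71, 0.705, -0.0, -0.0]
wrist_force: [0.1, 0.3, -6.3]
finger_gap: 0.0474
grasp_force: 64.5
clock: 8.65
position: [0.4803, -0.0702, 0.031]
orientation: [0.71, 0.705, -0.0, -0.0]
wrist_force: [0.8, -0.1, -7.0]
finger_gap: 0.0471
grasp_force: 64.6
```

```bash
python3 -m inch '[[[0,0,0,0,0,0.01,40],[0,0,0,0,0,0,40],[0,0,0,0,0,0,40]]]';  python3 -m inch '[[[0,0,0,0,0,0.007,40],[0,0,0,0,0,0,40],[0,0,0,0,0,0,40]]]'
```

```text
clock: 8.95
position: [0.4804, -0.0702, 0.0308]
orientation: [0.71, 0.705, -0.001, 0.0]
wrist_force: [-4.5, 0.0, 6.3]
finger_gap: 0.0472
grasp_force: 65.9
clock: 9.25
position: [0.4804, -0.0703, 0.0307]
orientation: [0.71, 0.705, -0.001, 0.0]
wrist_force: [-7.9, 0.6, 17.0]
finger_gap: 0.0472
grasp_force: 67.1
```

```bash
python3 -m inch '[[[0,0,0,0,0,-0.01,50],[0,0,0,0,0,0,54],[0,0,0,0,0,0,60],[0,0,0,0,0,0,70],[0,0,0,0,0,0,85],[0,0,0,0,0,0,85]]]' && python3 -m inch '[[[0,0,0,0,0,-0.05,85],[0,0,0,0,0,-0.2,85],[0,0,0,0,0,-0.3,85],[0,0,0,0,0,-0.3,85],[0,0,0,0,0,-0.2,85]]]'
python3 - <<'E'
from station import ctrl
import numpy as np,cv2
o=ctrl.get_obs(); f=ctrl.grab_frame("side"); print(o["position"])
cv2.imwrite("pics/side1.png",cv2.resize(f["pixels"][180:300,260:420,::-1],None,fx=4,fy=4)); np.savez("side1.npz",**f)
E
```

```text
clock: 9.85
position: [0.4804, -0.0702, 0.0299]
orientation: [0.71, 0.705, 0.0, 0.0]
wrist_force: [0.0, 0.6, -0.7]
finger_gap: 0.0848
grasp_force: 0.0
clock: 10.35
position: [0.4815, -0.0699, 0.1911]
orientation: [0.709, 0.705, 0.001, 0.002]
wrist_force: [0.4, 0.1, -0.2]
finger_gap: 0.0849
grasp_force: 0.0
[ 0.48152807 -0.0698814   0.19109756]
```

View pics/side1.png

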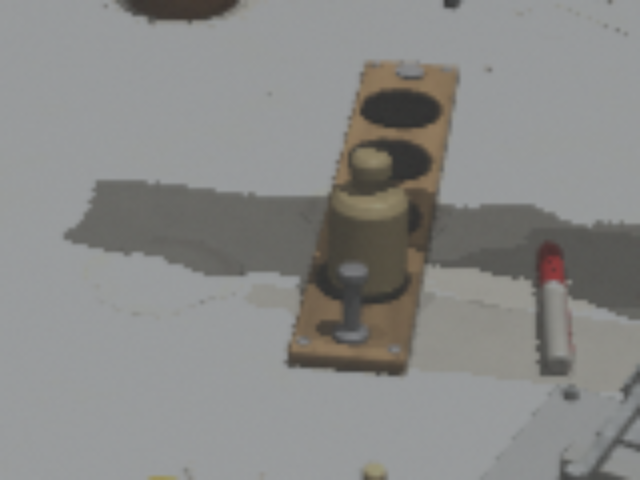

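Weight_86 stands upright on rest 1, beside the post. It may be 1–2 mm off sideways, so I'll check it by depth fit.

```bash
cat >> h.py <<'E'
def wfit(f,s0,r,z0,z1):
    hsv=cv2.cvtColor(f["pixels"],cv2.COLOR_RGB2HSV); vv,uu=np.mgrid[:480,:640]; P=world(f,uu,vv,f["z_map"])
    m=cv2.inRange(hsv,(10,35,30),(40,220,255))>0
    b=P[m&(np.hypot(*(P[...,:2]-s0).transpose(2,0,1))<.05)&(P[...,2]>z0)&(P[...,2]<z1)][:,:2]
    s=least_squares(lambda p:np.hypot(*(b-p).T)-r,s0,loss="soft_l1",f_scale=.002); return s.x.round(4),len(b),np.abs(s.fun).mean()
E
python3 - <<'E'
from h import *
from station import ctrl
g=ctrl.grab_frame("scene")
for f in (np.load("side1.npz"),g): print(wfit(f,np.array([.48,-.07]),.0245,.025,.06))
E
```

```text
(array([ 0.4805, -0.0711]), 209, np.float64(0.001384159118554343))
(array([ 0.4808, -0.0715]), 378, np.float64(0.0010657635457974846))
```

```bash
python3 -m inch '[[[0,0,0,0.15,0.05,0,85],[0,0,0,0.29,0.0936,0,85],[0,0,0,0.29,0.0936,0,85],[0,0,0,0.29,0.0936,0,85],[0,0,0,0.29,0.0936,0,85],[0,0,0,0.29,0.0936,0,85],[0,0,0,0.29,0.0936,0,85],[0,0,0,0.29,0.0936,0,85]]]' && python3 -m inch '[[[0,0,0,0.29,0.0936,0,85],[0,0,0,0.146,0.043,0.1,85],[0,0,0,0,0,0.3,85],[0,0,0,0,0,0.2,85],[0,0,0,0,0,0,85],[0,0,0,0,0,0,85],[0,0,0,0,0,0,85]]]'
```

```text
clock: 11.25
position: [0.5883, 0.2574, 0.1865]
orientation: [0.71, 0.705, -0.001, -0.0]
wrist_force: [0.9, -0.7, -0.5]
finger_gap: 0.0846
grasp_force: 0.0
clock: 11.95
position: [0.6104, 0.3221, 0.0997]
orientation: [0.71, 0.705, 0.002, 0.0]
wrist_force: [1.9, 0.6, -0.3]
finger_gap: 0.0855
grasp_force: 0.0
```

```bash
python3 -m inch '[[[0,0,0,0,-0.017,0.2,85],[0,0,0,0,0,0.25,85],[0,0,0,0,0,0.14,85],[0,0,0,0,0,0,75],[0,0,0,0,0,0,60]]]' && python3 -m inch '[[[0,0,0,0,0,0,50],[0,0,0,0,0,0,42],[0,0,0,0,0,0,34],[0,0,0,0,0,0,34],[0,0,0,0,0,0,34],[0,0,0,0,0,0,34],[0,0,0,0,0,0,34]]]' 50
```

```text
clock: 12.45
position: [0.608, 0.3221, 0.0111]
orientation: [0.71, 0.705, 0.002, 0.0]
wrist_force: [-0.3, -0.1, 0.7]
finger_gap: 0.0623
grasp_force: 0.0
clock: 13.15
position: [0.6078, 0.3223, 0.0115]
orientation: [0.71, 0.705, 0.001, 0.0]
wrist_force: [-1.2, -0.8, 7.0]
finger_gap: 0.0396
grasp_force: 51.2
```

```bash
python3 -m inch '[[[0,0,0,0,0,-0.03,34],[0,0,0,0,0,-0.1,34],[0,0,0,0,0,-0.2,34],[0,0,0,0,0,-0.2,34],[0,0,0,0,0,-0.2,34],[0,0,0,0,0,-0.15,34],[0,0,0,0,0,-0.12,34],[0,0,0,-0.1,-0.025,0,34]]]' && python3 -m inch '[[[0,0,0,-0.2,-0.05,0,34],[0,0,0,-0.29,-0.0717,0,34],[0,0,0,-0.29,-0.0717,0,34],[0,0,0,-0.29,-0.0717,0,34],[0,0,0,-0.29,-0.0717,0,34],[0,0,0,-0.29,-0.0717,0,34],[0,0,0,-0.29,-0.0717,0,34],[0,0,0,-0.29,-0.0717,0,34]]]' && python3 -m inch '[[[0,0,0,-0.29,-0.0717,0,34],[0,0,0,-0.29,-0.0717,0,34],[0,0,0,-0.15,-0.037,0,34],[0,0,0,-0.075,-0.018,0,34],[0,0,0,0,0,0,34],[0,0,0,0,0,0,34],[0,0,0,0,0,0,34]]]'
```

```text
clock: 13.95
position: [0.6034, 0.31, 0.1625]
orientation: [0.708, 0.706, 0.004, -0.0]
wrist_force: [0.2, 2.2, -5.2]
finger_gap: 0.0391
grasp_force: 51.3
clock: 14.75
position: [0.5149, -0.0306, 0.1576]
orientation: [0.71, 0.704, -0.001, -0.001]
wrist_force: [1.5, 0.1, -3.8]
finger_gap: 0.0393
grasp_force: 51.3
clock: 15.45
position: [0.4876, -0.1457, 0.159]
orientation: [0.708, 0.706, 0.0, -0.0]
wrist_force: [0.0, 0.2, -4.4]
finger_gap: 0.0392
grasp_force: 51.3
```

```bash
python3 -m inch '[[[0,0,0,-0.017,0.026,0.1,34],[0,0,0,0,0,0.25,34],[0,0,0,0,0,0.25,34],[0,0,0,0,0,0.15,34],[0,0,0,0,0,0.08,34],[0,0,0,0,0,0,34],[0,0,0,0,0,0,34]]]'
python3 -c "
from station import ctrl
import numpy as np
print(np.mean([(ctrl.grab_frame('side'),ctrl.get_obs()['position'])[1] for _ in range(4)],0),ctrl.get_obs()['orientation'])"
```

```text
clock: 16.15
position: [0.4922, -0.1503, 0.035]
orientation: [0.709, 0.705, 0.001, 0.001]
wrist_force: [1.5, 0.2, -3.8]
finger_gap: 0.0397
grasp_force: 51.5
[ 0.49246788 -0.15082942  0.03575177] [7.09589592e-01 7.04613803e-01 5.19099084e-04 1.31506788e-03]
```

```bash
python3 -m inch '[[[0,0,0,0.013,-0.006,0.035,34],[0,0,0,0,0,0.01,34],[0,0,0,0,0,0,34],[0,0,0,0,0,0,34]]]';python3 -m inch '[[[0,0,0,0,0,0.01,34],[0,0,0,0,0,0,34],[0,0,0,0,0,0,34]]]'
```

```text
clock: 16.75
position: [0.4901, -0.1487, 0.0277]
orientation: [0.71, 0.705, -0.0, 0.0]
wrist_force: [0.6, -0.2, -5.1]
finger_gap: 0.0393
grasp_force: 51.6
clock: 17.05
position: [0.4903, -0.1489, 0.0274]
orientation: [0.71, 0.705, -0.001, 0.0]
wrist_force: [-3.6, -0.2, 6.5]
finger_gap: 0.0389
grasp_force: 52.7
```

```bash
python3 -m inch '[[[0,0,0,0,0,-0.008,42],[0,0,0,0,0,0,46],[0,0,0,0,0,0,55],[0,0,0,0,0,0,65],[0,0,0,0,0,0,75],[0,0,0,0,0,0,75]]]' && python3 -m inch '[[[0,0,0,0,0,-0.05,75],[0,0,0,0,0,-0.2,75],[0,0,0,0,0,-0.3,75],[0,0,0,0,0,-0.3,75],[0,0,0,0,0,-0.25,75]]]'
python3 - <<'E'
from h import *
from station import ctrl
for n in ("side","scene"):
    f=ctrl.grab_frame(n); print(wfit(f,np.array([.48,-.07]),.0245,.025,.06),wfit(f,np.array([.49,-.149]),.0205,.025,.055))
print(ctrl.get_obs()["position"])
E
python3 -m inch '[[[0,0,0,0.15,-0.017,0,75],[0,0,0,0.3,-0.035,0,75],[0,0,0,0.3,-0.035,0,75],[0,0,0,0.3,-0.035,0,75],[0,0,0,0.3,-0.035,0,75],[0,0,0,0.3,-0.035,0,75],[0,0,0,0.3,-0.035,0,75],[0,0,0,0.3,-0.035,0,75]]]' && python3 -m inch '[[[0,0,0,0.3,-0.035,0,70],[0,0,0,0.3,-0.035,0,70],[0,0,0,0.2,-0.023,0,70],[0,0,0,0,0,0.2,70],[0,0,0,0,0,0.3,70],[0,0,0,0,0,0.2,70],[0,0,0,0,0,0,70],[0,0,0,0,0,0,70]]]'
```

```text
clock: 17.65
position: [0.4902, -0.1487, 0.0274]
orientation: [0.71, 0.705, 0.0, 0.0]
wrist_force: [-0.0, 0.6, -1.0]
finger_gap: 0.0748
grasp_force: 0.0
clock: 18.15
position: [0.4907, -0.1485, 0.1954]
orientation: [0.709, 0.705, 0.0, 0.001]
wrist_force: [0.0, -1.2, -0.2]
finger_gap: 0.0752
grasp_force: 0.0
(array([ 0.4804, -0.0709]), 210, np.float64(0.0013718996607851584)) (array([ 0.4908, -0.148 ]), 22, np.float64(0.000811105840142089))
(array([ 0.4807, -0.0715]), 372, np.float64(0.0010257045815109344)) (array([ 0.4907, -0.149 ]), 202, np.float64(0.0011742138641221533))
[ 0.49418258 -0.14916621  0.19851696]
clock: 19.05
position: [0.4524, 0.1904, 0.1922]
orientation: [0.71, 0.705, -0.0, 0.0]
wrist_force: [1.0, -0.3, -0.4]
finger_gap: 0.0746
grasp_force: 0.0
clock: 19.85
position: [0.4398, 0.3094, 0.0876]
orientation: [0.709, 0.705, -0.0, -0.0]
wrist_force: [-0.2, 0.2, 0.0]
finger_gap: 0.0698
grasp_force: 0.0
```

```bash
python3 -m inch '[[[0,0,0,0,-0.018,0.2,65],[0,0,0,0,0,0.2,60],[0,0,0,0,0,0.117,55],[0,0,0,0,0,0,55],[0,0,0,0,0,0,48]]]' && python3 -m inch '[[[0,0,0,0,0,0,40],[0,0,0,0,0,0,34],[0,0,0,0,0,0,27],[0,0,0,0,0,0,27],[0,0,0,0,0,0,27],[0,0,0,0,0,0,27]]]' 40
```

```text
clock: 20.35
position: [0.4383, 0.3101, 0.0112]
orientation: [0.71, 0.705, 0.001, 0.0]
wrist_force: [-0.7, -0.0, -0.4]
finger_gap: 0.0477
grasp_force: 0.0
clock: 20.95
position: [0.4377, 0.31, 0.0114]
orientation: [0.709, 0.705, 0.001, 0.0]
wrist_force: [-2.7, 0.1, 7.1]
finger_gap: 0.0312
grasp_force: 39.3
```

```bash
python3 -m inch '[[[0,0,0,0,0,-0.03,27],[0,0,0,0,0,-0.1,27],[0,0,0,0,0,-0.2,27],[0,0,0,0,0,-0.2,27],[0,0,0,0,0,-0.2,27],[0,0,0,0,0,-0.15,27],[0,0,0,0,0,-0.12,27],[0,0,0,-0.1,0.012,0,27]]]' && python3 -m inch '[[[0,0,0,-0.2,0.023,0,27],[0,0,0,-0.3,0.035,0,27],[0,0,0,-0.3,0.035,0,27],[0,0,0,-0.3,0.035,0,27],[0,0,0,-0.3,0.035,0,27],[0,0,0,-0.3,0.035,0,27],[0,0,0,-0.3,0.035,0,27],[0,0,0,-0.3,0.035,0,27]]]' && python3 -m inch '[[[0,0,0,-0.3,0.035,0,27],[0,0,0,-0.3,0.035,0,27],[0,0,0,-0.3,0.035,0,27],[0,0,0,-0.2,0.023,0,27],[0,0,0,-0.08,0.01,0,27],[0,0,0,0,0,0,27],[0,0,0,0,0,0,27],[0,0,0,0,0,0,27]]]'
```

```text
clock: 21.75
position: [0.4398, 0.2978, 0.1639]
orientation: [0.708, 0.706, 0.004, 0.0]
wrist_force: [0.7, 0.7, -2.7]
finger_gap: 0.0308
grasp_force: 40.3
clock: 22.55
position: [0.4767, -0.0529, 0.1609]
orientation: [0.709, 0.705, 0.0, 0.001]
wrist_force: [1.6, 0.5, -2.9]
finger_gap: 0.0312
grasp_force: 40.3
clock: 23.35
position: [0.4965, -0.2256, 0.1602]
orientation: [0.708, 0.706, 0.0, -0.0]
wrist_force: [-0.2, -0.5, -1.5]
finger_gap: 0.0309
grasp_force: 40.3
```

```bash
python3 -m inch '[[[0,0,0,0,0.02,0.1,27],[0,0,0,0,0,0.25,27],[0,0,0,0,0,0.25,27],[0,0,0,0,0,0.15,27],[0,0,0,0,0,0.08,27],[0,0,0,0,0,0,27],[0,0,0,0,0,0,27]]]'
python3 -c "
from station import ctrl
import numpy as np
print(np.mean([(ctrl.grab_frame('side'),ctrl.get_obs()['position'])[1] for _ in range(4)],0),ctrl.get_obs()['orientation'])"
```

```text
clock: 24.05
position: [0.5004, -0.2279, 0.036]
orientation: [0.709, 0.705, 0.0, 0.001]
wrist_force: [0.1, -0.3, -1.6]
finger_gap: 0.0311
grasp_force: 40.3
[ 0.50067831 -0.22854923  0.0367566 ] [7.09591427e-01 7.04611998e-01 3.52940983e-04 1.34722045e-03]
```

```bash
python3 -m inch '[[[0,0,0,0.01,0,0.035,27],[0,0,0,0,0,0.013,27],[0,0,0,0,0,0,27],[0,0,0,0,0,0,27]]]';python3 -m inch '[[[0,0,0,0,0,0.008,27],[0,0,0,0,0,0,27],[0,0,0,0,0,0,27]]]'
```

```text
clock: 24.65
position: [0.4993, -0.2268, 0.0281]
orientation: [0.71, 0.705, -0.0, -0.0]
wrist_force: [-0.9, 1.2, -2.9]
finger_gap: 0.0308
grasp_force: 40.3
clock: 24.95
position: [0.4996, -0.2269, 0.0274]
orientation: [0.71, 0.705, -0.0, 0.0]
wrist_force: [-1.1, 0.4, 1.8]
finger_gap: 0.0308
grasp_force: 40.7
```

```bash
python3 -m inch '[[[0,0,0,0,0,0,34],[0,0,0,0,0,0,38],[0,0,0,0,0,0,46],[0,0,0,0,0,0,56],[0,0,0,0,0,0,60],[0,0,0,0,0,0,60]]]' && python3 -m inch '[[[0,0,0,0,0,-0.05,60],[0,0,0,0,0,-0.2,60],[0,0,0,0,0,-0.3,60],[0,0,0,0,0,-0.3,60],[0,0,0,0,0,-0.25,60]]]'
python3 - <<'E'
from h import *
from station import ctrl
f=ctrl.grab_frame("scene"); print(wfit(f,np.array([.5,-.227]),.0165,.025,.05),wfit(f,np.array([.4236,.158]),.012,.006,.024))
E
python3 -m inch '[[[0,0,0,0.15,-0.03,0,60],[0,0,0,0.3,-0.059,0,60],[0,0,0,0.3,-0.059,0,60],[0,0,0,0.3,-0.059,0,60],[0,0,0,0.3,-0.059,0,60],[0,0,0,0.3,-0.059,0,60],[0,0,0,0.3,-0.059,0,60],[0,0,0,0.3,-0.059,0,60]]]' && python3 -m inch '[[[0,0,0,0.2,-0.04,0,60],[0,0,0,0.117,-0.023,0,60],[0,0,0,0,0,0.2,60],[0,0,0,0,0,0.3,60],[0,0,0,0,0,0.2,60],[0,0,0,0,0,0,60],[0,0,0,0,0,0,60]]]'
```

```text
clock: 25.55
position: [0.4994, -0.2268, 0.027]
orientation: [0.71, 0.705, 0.0, 0.0]
wrist_force: [-1.3, -0.0, 0.6]
finger_gap: 0.0597
grasp_force: 0.0
clock: 26.05
position: [0.4999, -0.2266, 0.195]
orientation: [0.709, 0.705, 0.0, 0.001]
wrist_force: [0.9, -0.4, -0.4]
finger_gap: 0.0599
grasp_force: 0.0
(array([ 0.4998, -0.2285]), 143, np.float64(0.001370148712476411)) (array([0.4233, 0.1582]), 120, np.float64(0.0008080508390481805))
clock: 26.9
position: [0.4335, 0.1132, 0.1917]
orientation: [0.709, 0.705, -0.001, 0.0]
wrist_force: [0.6, 0.8, 0.2]
finger_gap: 0.0601
grasp_force: 0.0
clock: 27.6
position: [0.4255, 0.1594, 0.0872]
orientation: [0.709, 0.705, -0.0, -0.0]
wrist_force: [0.5, -0.3, 1.1]
finger_gap: 0.0603
grasp_force: 0.0
```

```bash
python3 -m inch '[[[0,0,0,-0.003,-0.01,0.2,55],[0,0,0,0,0,0.2,50],[0,0,0,0,0,0.1,50],[0,0,0,0,0,0.06,50],[0,0,0,0,0,0,45],[0,0,0,0,0,0,40]]]' && python3 -m inch '[[[0,0,0,0,0,0,34],[0,0,0,0,0,0,28],[0,0,0,0,0,0,24],[0,0,0,0,0,0,20],[0,0,0,0,0,0,18],[0,0,0,0,0,0,18],[0,0,0,0,0,0,18]]]' 30
```

```text
clock: 28.2
position: [0.4259, 0.1589, 0.0043]
orientation: [0.71, 0.705, 0.001, 0.001]
wrist_force: [-0.1, -0.7, 1.2]
finger_gap: 0.0399
grasp_force: 0.0
clock: 28.9
position: [0.4247, 0.1584, 0.0035]
orientation: [0.71, 0.705, -0.0, 0.0]
wrist_force: [-1.9, -0.8, 5.9]
finger_gap: 0.0227
grasp_force: 29.3
```

```bash
python3 -m inch '[[[0,0,0,0,0,-0.03,18],[0,0,0,0,0,-0.1,18],[0,0,0,0,0,-0.2,18],[0,0,0,0,0,-0.2,18],[0,0,0,0,0,-0.2,18],[0,0,0,0,0,-0.15,18],[0,0,0,0,0,-0.12,18],[0,0,0,-0.1,0.018,0,18]]]' && python3 -m inch '[[[0,0,0,-0.2,0.037,0,18],[0,0,0,-0.3,0.0555,0,18],[0,0,0,-0.3,0.0555,0,18],[0,0,0,-0.3,0.0555,0,18],[0,0,0,-0.3,0.0555,0,18],[0,0,0,-0.3,0.0555,0,18],[0,0,0,-0.3,0.0555,0,18],[0,0,0,-0.3,0.0555,0,18]]]' && python3 -m inch '[[[0,0,0,-0.3,0.0555,0,18],[0,0,0,-0.25,0.046,0,18],[0,0,0,-0.1,0.018,0,18],[0,0,0,-0.047,0.009,0,18],[0,0,0,0,0,0,18],[0,0,0,0,0,0,18],[0,0,0,0,0,0,18]]]'
```

```text
clock: 29.7
position: [0.4288, 0.1459, 0.1558]
orientation: [0.708, 0.706, 0.003, 0.001]
wrist_force: [0.2, 0.7, -0.6]
finger_gap: 0.0223
grasp_force: 29.8
clock: 30.5
position: [0.4885, -0.2041, 0.1532]
orientation: [0.71, 0.705, -0.0, 0.0]
wrist_force: [1.5, 0.2, -0.9]
finger_gap: 0.0226
grasp_force: 29.7
clock: 31.2
position: [0.5075, -0.3046, 0.1533]
orientation: [0.708, 0.706, 0.0, -0.0]
wrist_force: [0.5, -0.3, -1.6]
finger_gap: 0.0222
grasp_force: 29.7
```

```bash
python3 -m inch '[[[0,0,0,0,0.015,0.1,18],[0,0,0,0,0,0.25,18],[0,0,0,0,0,0.25,18],[0,0,0,0,0,0.15,18],[0,0,0,0,0,0.08,18],[0,0,0,0,0,0,18],[0,0,0,0,0,0,18]]]'
python3 -c "
from station import ctrl
import numpy as np
print(np.mean([(ctrl.grab_frame('side'),ctrl.get_obs()['position'])[1] for _ in range(4)],0),ctrl.get_obs()['orientation'])"
```

```text
clock: 31.9
position: [0.5103, -0.3067, 0.0292]
orientation: [0.709, 0.705, 0.0, 0.001]
wrist_force: [0.3, 0.7, -0.6]
finger_gap: 0.0227
grasp_force: 29.7
[ 0.5106707  -0.30721512  0.02994603] [7.09594083e-01 7.04609335e-01 2.33942160e-04 1.36697841e-03]
```

```bash
python3 -m inch '[[[0,0,0,0.005,0,0.04,18],[0,0,0,0,0,0.015,18],[0,0,0,0,0,0,18],[0,0,0,0,0,0,18]]]';python3 -m inch '[[[0,0,0,0,0,0.008,18],[0,0,0,0,0,0,18],[0,0,0,0,0,0,18]]]'
```

```text
clock: 32.5
position: [0.5094, -0.306, 0.0201]
orientation: [0.71, 0.705, -0.0, -0.0]
wrist_force: [-0.7, -0.2, -1.1]
finger_gap: 0.0227
grasp_force: 29.7
clock: 32.8
position: [0.5097, -0.3062, 0.0196]
orientation: [0.71, 0.705, -0.0, 0.0]
wrist_force: [-1.7, 0.4, 4.6]
finger_gap: 0.0224
grasp_force: 30.2
```

Contact. I'll release, lift clear and look from above.

```bash
python3 -m inch '[[[0,0,0,0,0,0,26],[0,0,0,0,0,0,30],[0,0,0,0,0,0,38],[0,0,0,0,0,0,50],[0,0,0,0,0,0,60],[0,0,0,0,0,0,60]]]' && python3 -m inch '[[[0,0,0,0,0,-0.05,60],[0,0,0,0,0,-0.2,60],[0,0,0,0,0,-0.3,60],[0,0,0,0,0,-0.3,60],[0,0,0,0,0,-0.3,60],[0,0,0,0,0,-0.3,60],[0,0,0,0,0,-0.3,60],[0,0,0,0,0,0,60]]]'
python3 - <<'E'
from h import *
from station import ctrl
for n in ("side","scene"):
    f=ctrl.grab_frame(n); print([wfit(f,np.array(s),r,.022,t) for s,r,t in (([.4815,-.07],.0245,.06),([.491,-.149],.0205,.055),([.5,-.228],.0165,.05),([.51,-.307],.012,.04))])
f=ctrl.grab_frame("wrist"); cv2.imwrite("pics/wrist4.png",f["pixels"][:,:,::-1]); 
f=ctrl.grab_frame("scene"); cv2.imwrite("pics/scene4.png",cv2.resize(f["pixels"][180:300,290:450,::-1],None,fx=4,fy=4))
E
```

```text
clock: 33.4
position: [0.5095, -0.3061, 0.019]
orientation: [0.71, 0.705, -0.0, 0.0]
wrist_force: [0.6, -0.2, -0.1]
finger_gap: 0.0602
grasp_force: 0.0
clock: 34.2
position: [0.5133, -0.3067, 0.2895]
orientation: [0.709, 0.705, 0.002, 0.007]
wrist_force: [-0.2, -0.1, -0.1]
finger_gap: 0.0602
grasp_force: 0.0
[(array([ 0.4804, -0.0709]), 219, np.float64(0.001283276059454633)), (array([ 0.4908, -0.1484]), 22, np.float64(0.0011409012144891475)), (array([ 0.5001, -0.2274]), 31, np.float64(0.0016191225811726564)), (array([ 0.5111, -0.3058]), 14, np.float64(0.00129539906448437))]
[(array([ 0.4807, -0.0717]), 409, np.float64(0.0010181930406238892)), (array([ 0.4904, -0.1488]), 223, np.float64(0.0012939808533095358)), (array([ 0.4996, -0.2285]), 166, np.float64(0.0012821783346708396)), (array([ 0.5098, -0.3065]), 72, np.float64(0.0013615303770538466))]
```

View pics/wrist4.png

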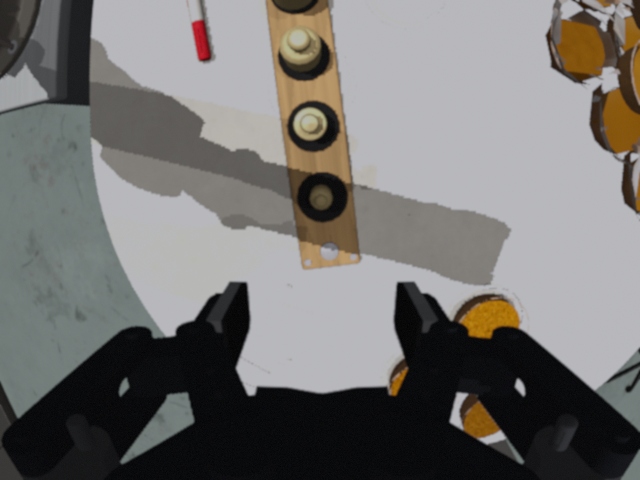

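View pics/scene4.png

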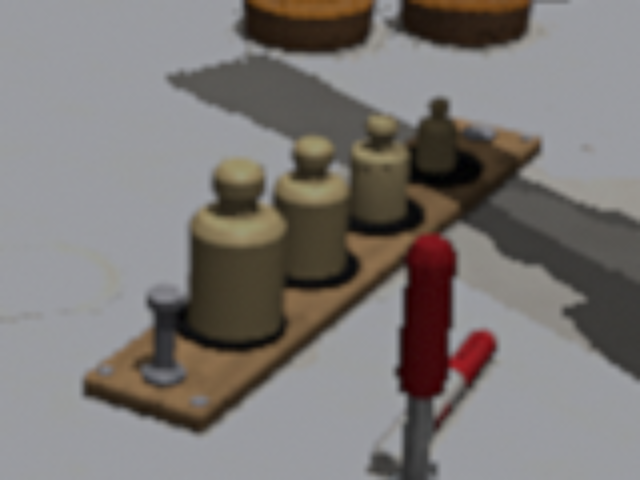

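All four weights stand upright and centred on their rests, in descending size from the post. The arm is clear of everything, so I'm handing in.

```bash
python3 -m inch '[[[0,0,0,0,0,0,60],[0,0,0,0,0,0,60],[0,0,0,0,0,0,60]]]'; python3 -c "
from station import ctrl
print(ctrl.close_job())"
```

```text
clock: 34.7
position: [0.5091, -0.3059, 0.2807]
orientation: [0.71, 0.705, -0.0, -0.001]
wrist_force: [-0.1, 1.1, 1.2]
finger_gap: 0.0603
grasp_force: 0.0
the job is handed in; nothing more can be done
None
```

The job is handed in: all four weights stand upright on their rests, largest at the post to smallest at the far end, each measured within about 2 mm of its rest's centre, at 34.7 s on the clock.

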